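# Set the inspection lamp: push-to-turn filter, then brightness to index

### The job

Ready the inspection lamp on the swabbing table: first push the bar-shaped filter selector in, turn it one stop clockwise (seen from above) and let it spring back out in that stop. Then turn the round brightness dial clockwise until its pointer lines up with the raised index tab beside it. Leave the loose things on and around the lamp console where they are.

Things in the scene. Friction and masses are not known exactly. Their poses are not given: they have to be found in the camera images.
- console: The lamp's fixed grey control console, 200 (x) x 300 (y) mm. Origin: centre of its underside. Its flat top panel is 60 mm up and carries two upright knobs 160 mm apart on vertical axes: filter selector at (-35, -80) mm, brightness dial at (-35, 80). A step 30 mm higher begins 80 mm beyond the knobs (+x); from its -y end rises the lamp's thin gooseneck, 200 mm high, bending away to -y.
- selector_grip (a point): The black filter selector knob: a 48 mm disc, 6 mm thick, with an upright bar on it 46 long, 13 thick, 32 mm high, to be pinched across its thickness. Point on the axis at half the bar's height: bar top 16 mm above, disc top 16 mm below, panel 33 mm below when the knob is out. x axis along the bar to its pointer end, z up.
- selector_tip (a point): Top of the pointer end of the selector's bar (white line), 23 mm from the axis and 16 mm above selector_grip.
- selector_push (a joint): How far the selector is pressed down into the panel, m: 0 = out, 0.009 = fully in. A spring pushes it out: 5.4 N at 0, about 9.5 N fully in. It turns freely only when pressed at least 0.0065 (press it fully home); while out it is locked. Let go within 0.2 rad of a stop it slips into it; farther between stops it stays pressed in.
- selector (a joint): Turn of the selector, rad, growing clockwise seen from above. Stops at -0.785, 0, 0.785 and 1.571, marked by four small white studs on the panel; it starts at 0, and the next stop clockwise is 0.785. Play in a stop is about 0.03 either way.
- dial_grip (a point): The brightness dial: a black round ribbed cap, 40 mm over the ribs (36 mm solid) and 30 mm high, on a thin 60 mm skirt; vertical axis on the same panel. It only turns. This point is on the axis: the cap's top is 12 mm above, the skirt's top 18 mm below, the panel 24 mm below. Its x axis points along the pointer, z up.
- dial_tip (a point): Outer end of the dial's white pointer ridge, 31 mm from the axis, at skirt height.
- dial (a joint): Turn of the dial, rad, growing clockwise seen from above, 0 to 4.7; stays where it is left (friction 0.04 N m). It starts 0.6 to 2.2 rad short of the index, so up to two grasps are needed.
- index_mark (a point): Where the pointer's end must come: the inner face of the raised white index tab (20 mm long outward, 6 wide, 8 mm high above the panel) on the thin fixed collar round the dial, 31 mm from the dial's axis. The tab's place round the dial differs from run to run. x axis points outward from the dial's axis.
- dropper: Loose clear dropper bottle, 28 mm across, 75 mm high, upright left of the console. Origin: centre of its underside.
- canister: Loose white canister, 48 mm across, 125 mm high, upright left of the console. Origin: centre of its underside.
- pen: Loose black marker pen, 135 x 12 x 12 mm, lying in front of the console; x along it. Origin: centre of its underside.
- swab_tube: Loose clear swab tube, 150 x 15 x 15 mm, lying right of the console; x along it. Origin: centre of its underside.
- filter_cell: Loose spare filter disc, 46 mm across, 10 mm high, lying on the console's rear step (90 mm up). Origin: centre of its underside.
- jar: Loose glass jar, 52 mm across, 55 mm high, upright right of the console. Origin: centre of its underside.
- scale_bar: Loose flat wooden scale, 30 x 150 x 5 mm, in front of the console. Origin: centre of its underside.

How it is judged (in metres and radians):
On the way, in this order (a step that is already met when the one before it is completed fails the run):
1. the selector is pushed in before it is turned (value of joint selector_push above 0.006 m and value of joint selector between -0.2 and 0.2 rad), for 0.1 s.
2. the selector stands one stop clockwise, sprung back out (value of joint selector between 0.665 and 0.905 rad and value of joint selector_push below 0.002 m), for 0.2 s.
3. the dial's pointer stands at the index tab (horizontal distance between dial_tip and index_mark below 0.0035 m), for 0.2 s.
At the end, for the whole second after the job is handed in: The selector rests in the next clockwise stop (joint 0.785 within 0.12 rad) and is out (pressed less than 2 mm); the dial's pointer end is within 3.5 mm (about 6.5 degrees) of the index mark; both at rest (all of step 2 and horizontal distance between dial_tip and index_mark below 0.0035 m and velocity of joint dial between -0.05 and 0.05 rad/s and velocity of joint selector between -0.05 and 0.05 rad/s); the robot touches nothing.
It fails at once if a loose thing is displaced by more than 30 mm (distance of any of dropper, canister, pen, swab_tube, filter_cell, jar, scale_bar from where it was at the start of the episode above 0.03 m).
It fails at once if a bottle, canister or jar is tipped (angle between any of dropper, canister, jar's own z axis and vertical above 0.5 rad).
It also fails if it takes over 61 s, if anything falls off the work surface, if the arm or the gripper's body presses on something with over 40 N, if the wrist force passes 120 N, or if a joint passes its speed limit or range.

### The arm

A 6-joint arm with a two-finger parallel gripper is mounted at the origin on the work surface. World frame = base frame: x ahead of the robot, y to its left, z up, the work surface at z = 0. Lengths are in mm, angles in degrees, forces in N, time in s.
With the tool pointing down it reaches from about 350 to 850 mm from the base axis. Payload 8.1 kg.
Tool frame: the origin (TCP) lies midway between the tips of the shut fingers; the grasp point (between the pads) lies pinch_z behind it (pinch_z is the distance from the TCP to the grasp point, in mm); z points along the fingers, y is the direction in which the jaws open and shut (so a half turn about z gives the same grasp; the last joint's range is limited). The gripper opens to 85 mm and grips with 20 to 120 N. Pads are 22 mm wide; open, the fingers measure 114 mm over their backs; the gripper's body (76 mm by 85 mm) begins 54 mm behind the grasp point. The pads swing forward as they close: fully open they stand 13 mm farther back than shut.
Start: joints at [66.039, 7.471, 85.268, -0, 87.261, -4.893], TCP at [195.993, 567.091, 231.292] pointing down, gripper open.
Joint ranges: [-169.43, 169.43], [-51.17, 129.36], [1.28, 143.12], [-76.62, 256.62], [0, 156.53], [-152.29, 152.29]. Speed limits (degrees/s): [136.94, 136.94, 159.86, 180, 180, 180].

### API

Orientations are given as a 3x3 rotation matrix whose columns are the frame's x, y, z axes.
In Python, from bench import * gives the robot as it stands.
- The arm moves only by the tool apply_moves, never from a script. Its argument "plan" is text: rows parted by semicolons, each of 7 numbers parted by spaces: the shift along the world's x, y, z in cm, then the turn, a rotation vector about the world's x, y, z in rad, then the closure, from 0 (fully open) to 1 (shut). In form: tx ty tz wx wy wz claw; .... A call has exactly 10 rows; each row shifts and turns the commanded pose from where the row before left it; what a row does not reach is not made up. A row lasts 1/8 s, in which the tool goes at most 62.5 mm and 10.7 degrees, less where a joint would pass 70% of its speed; a pose out of reach is approached as far as the arm can. A call is refused whole if a number of a shift passes 6.25 or a number of a turn 0.188, either way. A call with a gripper value outside its range is refused whole. The fingers move at their own pace and stop on an object; the grip force is fixed at half the most. Time passes only in rows, so rows that do not move let the fingers close, or fill a call up. It gives the time, the measured TCP pose, the force and the opening at its end, in the units of the state.
- get_state(): the state, without advancing time (a new reading comes with each control period).
- read_camera(name): name is "scene" or "top" or "wrist"; returns a dict with "color" (480x640x3 uint8, red, green, blue), "K" (3x3 intrinsics, pixels), "k1" (the pictures are not rectified: a ray, as slopes to the right and down, at radius r is drawn at 1 + k1 r^2 times it, then the intrinsics apply), "cam_to_world" (4x4, takes a point from camera to world coordinates); the wrist camera has in their place "tool_from_camera" (4x4, takes a point from camera to tool coordinates, whose origin is the TCP and whose axes are the flange's). Camera axes: x right, y up, looking along -z (the intrinsics and any distortion apply to the point x, -y, -z); pixel columns grow to the right and rows downward; lengths in mm; the calibration is good to about 2 mm. A picture is of the moment at which its call begins: read the wrist's pose just before it. There is no depth.
- hand_in(): hands the job in, once; it reports no verdict.
Trained networks look in the newest picture that a camera, given by its name, has taken for a name from the list of things; names that differ only in an ending like _2 or _b are one class to them, and where a whole thing is asked for, a point or a joint stands for the part that bears it (a point fixed in the world has none). Each returns a list of dicts, best first, with "confidence" (0 to 1); they miss things now and then, are a little off and sometimes report something else, mostly with a low value. They report only what shows in the picture. A call takes as long as a camera call.
- recognise(target, camera): "bbox" ([left, top, right, bottom] in pixels, round what is visible of it).
The state is a dict: "time_s": time; "joints": joint angles; "qvel": joint speeds; "effort": joint torques, N m; "ee_pos": TCP position; "ee_rot": TCP orientation; "ft_force": force on the tool from outside, world axes, zero at the start; "ft_torque": the same for the moment, N m; "gripper_width": opening from 0.0 (shut) to 1.0 (fully open).
Only numpy, scipy, OpenCV 4.12 (cv2) and the standard library are available. Lean on these libraries where they do the work, as an engineer would, in place of code of your own. Each camera call takes 0.05 s, during which the arm holds its last target.

## Working session

There is one attempt and no reset: what is moved stays moved. The work goes in short steps, Python scripts to look and compute and a tool call to move; the robot and the scene stay as the last step left them, time stands still between calls to the robot, and variables do not carry over. Pictures are saved under pics/ and viewed, and the job is handed in when it is done.

Besides the shell and the picture viewer there is one more tool, called after "Call:" as name(argument=value, ...) on one line, values as JSON. apply_moves: Moves the arm, as the interface text tells. Its arguments: {"type":"object","properties":{"plan":{"type":"string"}},"required":["plan"]}

```bash
ls; mkdir -p pics
python3 - <<'E'
from bench import *
import cv2
s=get_state(); print({k:s[k] for k in s})
for n in ["scene","top","wrist"]:
    c=read_camera(n); cv2.imwrite(f"pics/{n}0.png",c["color"][:,:,::-1])
    print(n,c["K"],c["k1"],c.get("cam_to_world",c.get("tool_from_camera")))
    for t in ["console","selector_grip","dial_grip","index_mark","selector_tip","dial_tip","canister","dropper","filter_cell","jar"]:
        try: print(t,[(r["bbox"],round(r["confidence"],2)) for r in recognise(t,n)][:2])
        except Exception as e: print(t,e)
E
```

```text
pics
{'time_s': 0.0, 'joints': array([ 6.60406632e+01,  7.51494656e+00,  8.53305092e+01, -1.79565912e-03,
        8.72602833e+01, -4.89086180e+00]), 'qvel': array([-0.00103314,  0.0900925 ,  0.09826586,  0.00174859,  0.01370853,
        0.06149673]), 'effort': array([ 2.32228349e-04, -5.69376469e+01, -5.00567079e+01,  7.88408238e-05,
        1.44624675e-02, -2.85049492e-05]), 'ee_pos': array([195.76204073, 566.58275884, 230.23431659]), 'ee_rot': array([[-9.45129263e-01,  3.26695817e-01, -7.20826160e-04],
       [ 3.26696588e-01,  9.45127744e-01, -1.69918685e-03],
       [ 1.26155564e-04, -1.84144267e-03, -9.99998297e-01]]), 'ft_force': array([0.23853953, 0.16802139, 0.25463202]), 'ft_torque': array([-0.01475791, -0.00960294, -0.01763488]), 'gripper_width': 0.9996504650761221}
scene [[574.27532539   0.         319.55070763]
 [  0.         574.27532539 245.69909704]
 [  0.           0.           1.        ]] -0.11538124105338447 [[-8.60229298e-01 -4.02177848e-01  3.13462172e-01  8.89362421e+02]
 [ 5.09752660e-01 -6.63136748e-01  5.48089299e-01  6.67709927e+02]
 [-1.25610894e-02  6.3127
[... 1550 characters left out ...]
], 0.63)]
dropper []
filter_cell [([268.6, 188.4, 292.3, 210.5], 0.63)]
jar [([432.9, 262.2, 464.3, 291.4], 0.75)]
wrist [[338.92479113   0.         317.93834116]
 [  0.         338.92479113 238.09701236]
 [  0.           0.           1.        ]] 0.005336987253519467 [[-4.27332439e-04  9.65698737e-01  2.59664720e-01  6.53866080e+01]
 [ 9.99999864e-01  4.90220101e-04 -1.77430924e-04  3.20862421e-01]
 [-2.98637684e-04  2.59664609e-01 -9.65698815e-01 -1.42823447e+02]
 [ 0.00000000e+00  0.00000000e+00  0.00000000e+00  1.00000000e+00]]
console [([71.1, 462.9, 122.7, 479.5], 0.61)]
selector_grip []
dial_grip []
index_mark []
selector_tip []
dial_tip []
canister []
dropper []
filter_cell []
jar []
```

Run:
```python
import cv2
a=cv2.imread("pics/top0.png")
cv2.imwrite("pics/top0c.png",cv2.resize(a[150:350,140:480],None,fx=2.3,fy=2.3,interpolation=cv2.INTER_CUBIC))
```

```text
(no output)
```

View pics/scene0.png

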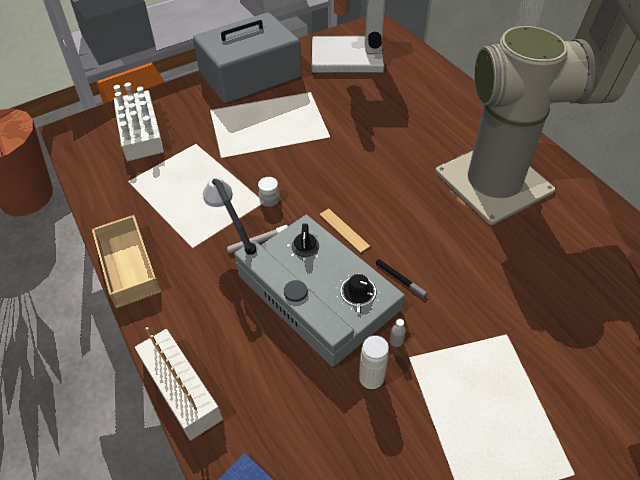

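View pics/top0.png

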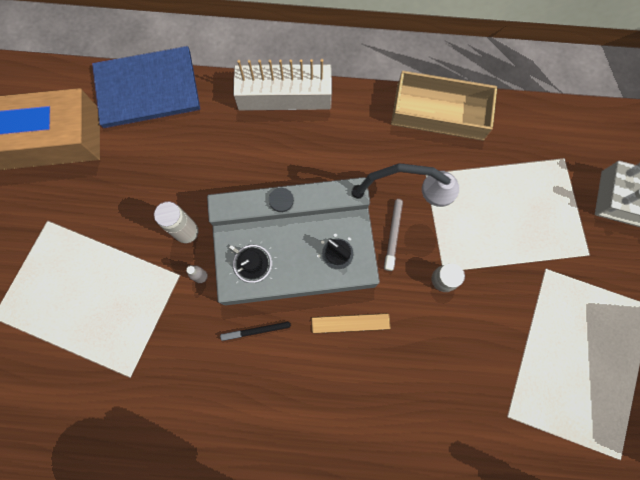

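```bash
sleep 1; ls pics
```

```text
scene0.png
top0.png
top0c.png
wrist0.png
```

View pics/top0c.png

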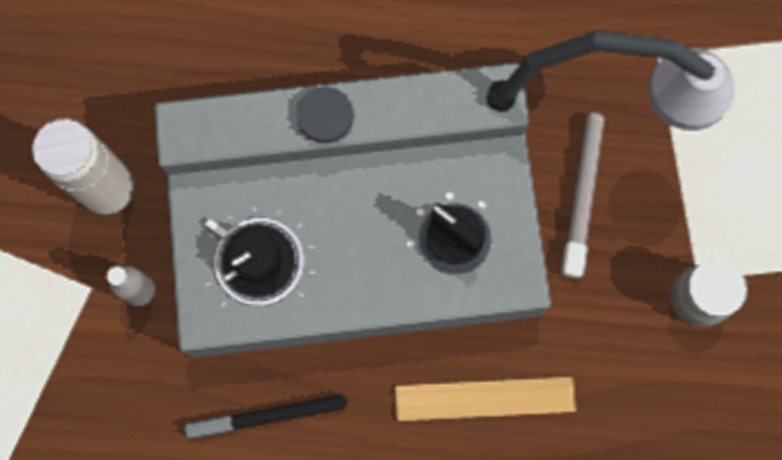

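The top view shows the selector at about (337,252) with its pointer up-left. The dial is at about (252,263) with its pointer down-left and the index tab up-left at (233,249). Next I'll fit the console pose.

```bash
cat > h.py <<'E'
import numpy as np, cv2
from scipy.optimize import least_squares
def proj(P,c,T):
    P=np.atleast_2d(P); Ti=np.linalg.inv(T); p=P@Ti[:3,:3].T+Ti[:3,3]
    u=np.c_[p[:,0]/-p[:,2],-p[:,1]/-p[:,2]]; r2=(u**2).sum(1)[:,None]; u=u*(1+c["k1"]*r2)
    return np.c_[u[:,0]*c["K"][0][0]+c["K"][0][2],u[:,1]*c["K"][1][1]+c["K"][1][2]]
def ray(px,c,T):
    px=np.atleast_2d(px).astype(float); K=np.array(c["K"]); d=np.c_[(px[:,0]-K[0,2])/K[0,0],(px[:,1]-K[1,2])/K[1,1]]; u=d.copy()
    for _ in range(20): u=d/(1+c["k1"]*(u**2).sum(1)[:,None])
    return np.c_[u[:,0],-u[:,1],-np.ones(len(u))]@T[:3,:3].T, T[:3,3]
def onplane(px,z,c,T):
    v,o=ray(px,c,T); return o+v*((z-o[2])/v[:,2])[:,None]
def conspts(x,y,a,P):
    R=np.array([[np.cos(a),-np.sin(a),0],[np.sin(a),np.cos(a),0],[0,0,1]]); return np.asarray(P)@R.T+[x,y,0]
E
python3 - <<'E'
from bench import *; from h import *
c=read_camera("top"); T=np.array(c["cam_to_world"])
px=np.array([[181,347],[549,308],[163,166],[524,130],[157,104],[520,65]])/2.3+[140,150]
M=np.array([[-100,150,60],[-100,-150,60],[45,150,90],[45,-150,90],[100,150,90],[100,-150,90]])
f=least_squares(lambda q:(proj(conspts(*q,M),c,T)-px).ravel(),[450,0,0])
q=f.x; print(q,np.degrees(q[2]),f.fun.round(1))
print("sel",conspts(*q,[[-35,-80,93]]),"dial",conspts(*q,[[-35,80,84]]))
tp=np.array([[232,276],[220,234],[443,213],[420,212],[450,195],[481,204],[410,243]])/2.3+[140,150]
for p,z in zip(tp,[66,68,109,61,61,61,61]): print(onplane(p,z,c,T).round(1))
E
```

```text
[5.48424474e+02 6.54179205e+01 1.94700683e-01] 11.155527426714599 [-1.8  2.   1.2  1.  -2.2  0.   3.2 -1.4 -1.3 -1.3  0.9 -0.9]
sel [[529.56360743 -19.84208021  93.        ]] dial [[498.60794624 137.13481949  84.        ]]
[[484.3 156.2  66. ]]
[[517.2 169.6  68. ]]
[[539.8  -7.4 109. ]]
[[550.8  10.6  61. ]]
[[567.2 -12.7  61. ]]
[[561.8 -38.6  61. ]]
[[524.3  16.6  61. ]]
```

Call:
apply_moves(plan="3.1 -5.0 0.5 0 0 -0.183 0; 3.1 -5.0 0.5 0 0 -0.183 0; 3.1 -5.0 0.5 0 0 -0.183 0; 3.1 -5.0 0.5 0 0 -0.183 0; 3.1 -5.0 0.5 0 0 -0.183 0; 3.1 -5.0 0.5 0 0 -0.183 0; 3.1 -5.0 0.5 0 0 -0.183 0; 3.1 -5.0 0.5 0 0 -0.183 0; 3.1 -5.0 0.5 0 0 -0.183 0; 3.1 -5.0 0.5 0 0 -0.183 0")

```text
time_s: 2.95
ee_pos: [506.8, 65.3, 281.8]
ee_rot: [[0.563, 0.826, 0.001], [0.826, -0.563, 0.0], [0.001, 0.001, -1.0]]
ft_force: [0.4, 0.5, 0.3]
gripper_width: 1.003
```

```bash
cat >> h.py <<'E'
def wristT(s,c):
    t=np.eye(4); t[:3,:3]=s["ee_rot"]; t[:3,3]=s["ee_pos"]; return t@np.array(c["tool_from_camera"])
def snap(name,get_state,read_camera):
    s=get_state(); c=read_camera("wrist"); T=wristT(s,c)
    cv2.imwrite(f"pics/{name}.png",c["color"][:,:,::-1])
    np.savez(f"pics/{name}.npz",T=T,K=c["K"],k1=c["k1"]); print(s["time_s"],s["ee_pos"].round(1),"yaw_y",np.degrees(np.arctan2(s["ee_rot"][1,1],s["ee_rot"][0,1])).round(2),"tilt",s["ee_rot"][:,2].round(4),"J",s["joints"].round(1),"F",s["ft_force"].round(1),s["gripper_width"])
    return s,c,T
def load(name):
    d=np.load(f"pics/{name}.npz"); return dict(K=d["K"],k1=float(d["k1"])),d["T"]
E
python3 - <<'E'
from bench import *; from h import *
snap("w1",get_state,read_camera)
for t in ["selector_grip","dial_grip","index_mark","dial_tip","selector_tip"]: print(t,[(r["bbox"],round(r["confidence"],2)) for r in recognise(t,"wrist")][:2])
E
```

```text
2.95 [506.8  65.3 281.8] yaw_y -34.27 tilt [ 9.e-04  2.e-04 -1.e+00] J [ 1.6 -7.4 94.9  0.  92.4 35.9] F [0.4 0.5 0.3] 1.0029245439825207
selector_grip [([357.6, 241.7, 406.7, 293.1], 0.76)]
dial_grip [([243.3, 127.3, 307.1, 184.3], 0.7)]
index_mark [([238.3, 105.0, 310.5, 192.6], 0.94)]
dial_tip [([245.8, 128.2, 305.0, 188.5], 0.98)]
selector_tip [([357.7, 244.3, 403.4, 294.7], 0.77)]
```

View pics/w1.png

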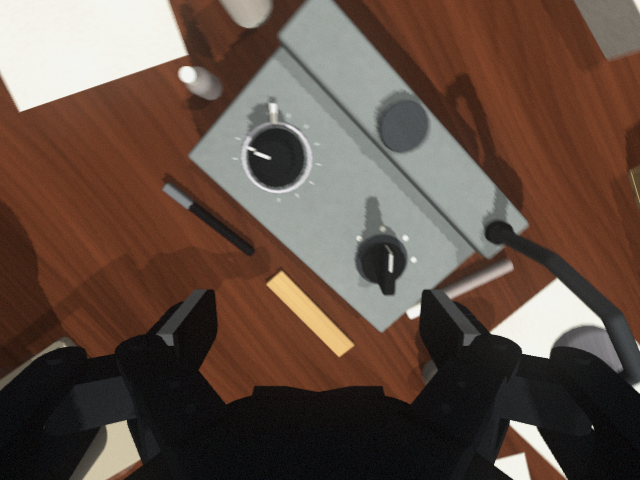

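Run:
```python
import cv2,numpy as np
a=cv2.imread("pics/w1.png")
d=cv2.resize(a[90:210,215:335],None,fx=4.5,fy=4.5,interpolation=cv2.INTER_CUBIC)
s=cv2.resize(a[205:325,320:440],None,fx=4.5,fy=4.5,interpolation=cv2.INTER_CUBIC)
o=np.hstack([d,s])[:, :]; o=cv2.resize(o,(800,400)); o=np.clip(o.astype(float)*1.5,0,255).astype(np.uint8); cv2.imwrite("pics/w1k.png",o)
```

```text
(no output)
```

View pics/w1k.png

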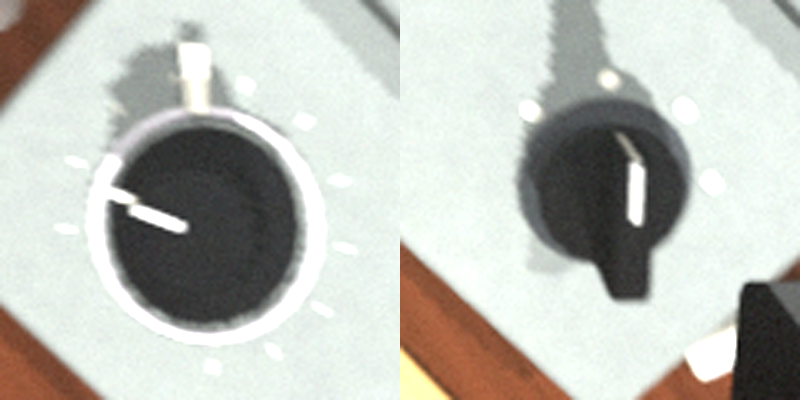

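Run:
```python
from h import *
c,T=load("w1")
D=lambda x,y:(x*.3+215,y*.3+90); S=lambda x,y:((x-400)*.3+320,y*.3+205)
def P(n,px,z): 
    p=onplane(px,z,c,T)[0]; print(n,p.round(1)); return p
dc=P("dial c",D(208,226),61)
dcc=P("dial cap c",D(203,226),96)
ix=P("index inner",D(199,108),61); ix2=P("index outer top",D(194,42),68); ix3=P("idx inner top",D(196,75),68)
t=P("dial tip",D(108,190),66); t2=P("cap line a",D(133,209),96);t3=P("cap line b",D(185,229),96)
a=lambda p,q:np.degrees(np.arctan2(p[1]-q[1],p[0]-q[0]))
print("idx ang",a(ix,dc),a(ix2,dc),"tip",a(t,dc),np.hypot(*(t-dc)[:2]),a(t2,t3), a(t2,dc))
sc=P("sel disc c",S(604,180),77)
s1=P("bar tip",S(635,162),109);s2=P("bar line in",S(635,222),109);s3=P("bar end",S(630,296),109)
print(a(s1,s2),a(s1,s3),a(s1,sc))
for p in [(530,111),(609,79),(685,109),(712,182)]:
    q=P("stud",S(*p),61); print(a(q,sc),np.hypot(*(q-sc)[:2]))
# cons fit
px=np.array([[190,157],[383,331],[284,41],[332,0]]) 
print(a(sc,dc), np.hypot(*(sc-dc)[:2]))
for q,z in [((190,156),60),((384,331),60)]: P("corner",q,z)
```

```text
dial c [503.  134.6  61. ]
dial cap c [505.8 134.   96. ]
index inner [521.3 164.5  61. ]
index outer top [531.5 179.3  68. ]
idx inner top [526.5 171.6  68. ]
dial tip [484.5 160.3  66. ]
cap line a [492.2 148.9  96. ]
cap line b [501.1 136.2  96. ]
idx ang 58.391854898861645 57.48563163673131 tip 125.60932865049185 31.64463852929505 124.93146853004185 127.00861529765028
sel disc c [534.7 -15.2  77. ]
bar tip [546.   -3.2 109. ]
bar line in [536.3 -19.2 109. ]
bar end [522.8 -38.8 109. ]
58.88097881823894 56.84211259663104 46.88951214633707
stud [526.6  13.1  61. ]
106.01895196700549 29.492709150356777
stud [554.1   7.6  61. ]
49.79562526847255 29.96003257035377
stud [569.6 -15.4  61. ]
-0.24270026458677976 34.877458034025565
stud [564.1 -42.7  61. ]
-42.998302314754234 40.221862884423516
-78.03468621090788 153.16201356515825
corner [428.5 187.5  60. ]
corner [ 489.3 -101.5   60. ]
```

Run:
```python
import bench
print([ (k,getattr(bench,k)) for k in dir(bench) if not k.startswith('__')])
```

```text
[('PlanningError', <class 'bench.PlanningError'>), ('get_state', <function make.<locals>.<lambda> at 0x7f0bea1cc5e0>), ('hand_in', <function connect.<locals>.done at 0x7f0bea143740>), ('pinch_z', 18.700000000000003), ('read_camera', <function make.<locals>.drawn_camera at 0x7f0bea1cc0e0>), ('recognise', <function make.<locals>.keyed.<locals>.call at 0x7f0bea1cc7c0>)]
```

Call:
apply_moves(plan="0.7 -2.2 -3.3 0 0 0.02 0.4; 0.7 -2.2 -3.3 0 0 0 0.4; 0.7 -2.2 -3.3 0 0 0 0.4; 0.6 -2.1 -3.3 0 0 0 0.4; 0 0 0 0 0 0 0.4; 0 0 0 0 0 0 0.4; 0 0 0 0 0 0 0.4; 0 0 0 0 0 0 0.4; 0 0 0 0 0 0 0.4; 0 0 0 0 0 0 0.4")

```text
time_s: 4.5
ee_pos: [533.1, -19.8, 149.5]
ee_rot: [[0.541, 0.841, 0.0], [0.841, -0.541, -0.0], [0.0, 0.0, -1.0]]
ft_force: [-0.1, -0.2, 0.5]
gripper_width: 0.601
```

Run:
```python
from bench import *; from h import *
snap("w2",get_state,read_camera)
```

```text
4.5 [533.1 -19.8 149.5] yaw_y -32.77 tilt [ 3.e-04 -1.e-04 -1.e+00] J [ -7.6   0.2 101.5  -0.   78.2  25.1] F [-0.1 -0.2  0.5] 0.601288165528514
```

View pics/w2.png

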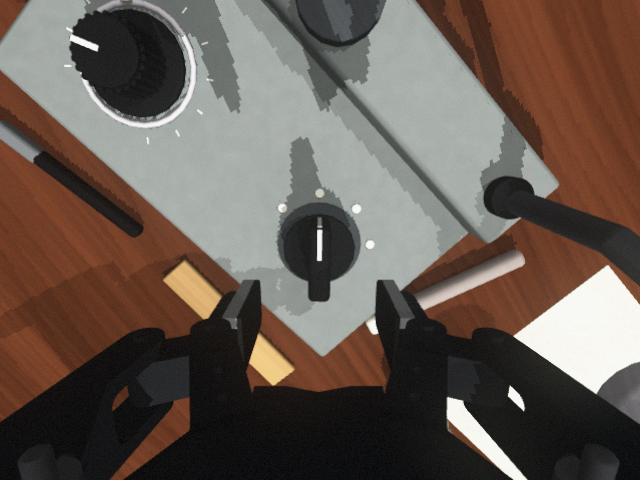

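Run:
```python
from h import *
c,T=load("w2")
a=cv2.imread("pics/w2.png");cv2.imwrite("pics/w2k.png",cv2.resize(a[170:320,250:400],None,fx=4,fy=4,interpolation=cv2.INTER_CUBIC))
s=[onplane(p,61,c,T)[0][:2] for p in [(282,208.5),(319.5,193),(357,209),(370,244.5)]]
f=least_squares(lambda q:[np.hypot(*(p-q[:2]))-q[2] for p in s],[534,-22,36]); print(f.x,f.fun)
print(np.degrees([np.arctan2(*(p-f.x[:2])[::-1]) for p in s]))
for p in [(319.5,230),(319,284)]: print(onplane(p,109,c,T))
```

```text
[533.7524908  -20.70178751  36.10912019] [ 0.0156417  -0.03753426  0.03802933 -0.01613677]
[102.61292179  56.94432179  11.01219171 -33.60229361]
[[545.57178396  -2.3683098  109.        ]]
[[527.8571061  -29.39994361 109.        ]]
```

View pics/w2k.png

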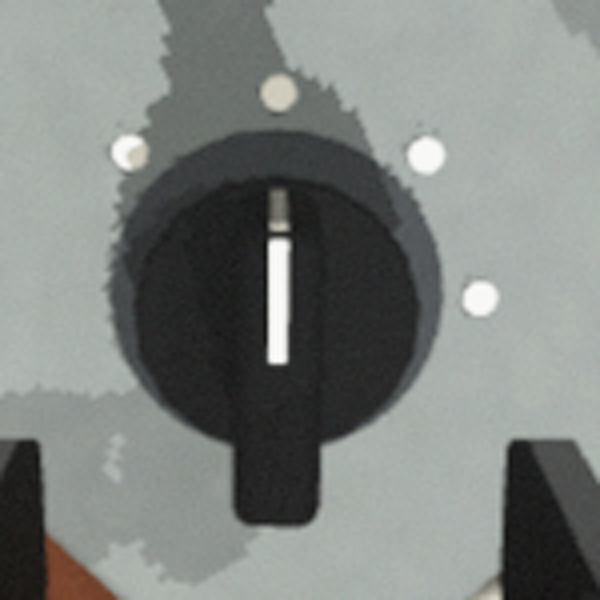

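Call:
apply_moves(plan="0.1 -0.1 -2.0 0 0 0 0.4; 0 0 -2.0 0 0 0 0.4; 0 0 -1.7 0 0 0 0.4; 0 0 -1.0 0 0 0 0.4; 0 0 0 0 0 0 0.5; 0 0 0 0 0 0 1; 0 0 0 0 0 0 1; 0 0 0 0 0 0 1; 0 0 0 0 0 0 1; 0 0 0 0 0 0 1")

```text
time_s: 5.8
ee_pos: [533.9, -20.5, 83.1]
ee_rot: [[0.541, 0.841, -0.0], [0.841, -0.541, 0.001], [0.0, -0.0, -1.0]]
ft_force: [-4.5, 2.2, 5.1]
gripper_width: 0.139
```

Run:
```python
from bench import *; from h import *
snap("w3",get_state,read_camera)
```

```text
5.8 [533.9 -20.5  83.1] yaw_y -32.76 tilt [-2.e-04  5.e-04 -1.e+00] J [ -7.7   4.4 104.5   0.   71.   25. ] F [-4.5  2.2  5.1] 0.13882994631005685
```

View pics/w3.png

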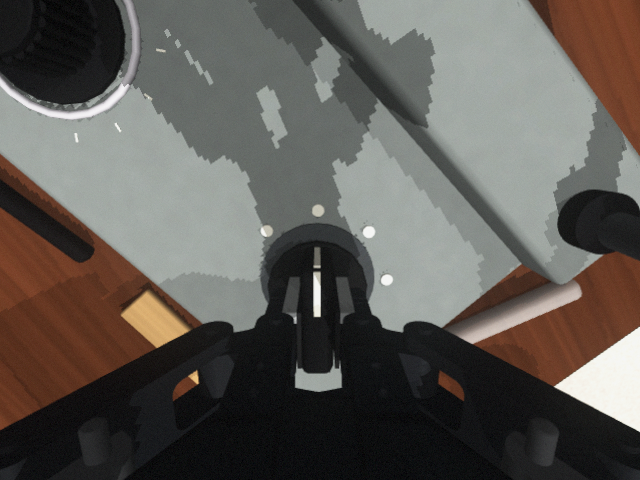

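The bar is pinched between the pads, so I'll press it in.

Call:
apply_moves(plan="0 0 -0.2 0 0 0 1; 0 0 -0.2 0 0 0 1; 0 0 -0.2 0 0 0 1; 0 0 -0.2 0 0 0 1; 0 0 -0.2 0 0 0 1; 0 0 0 0 0 0 1; 0 0 0 0 0 0 1; 0 0 0 0 0 0 1; 0 0 0 0 0 0 1; 0 0 0 0 0 0 1")

```text
time_s: 7.1
ee_pos: [534.1, -20.5, 74.4]
ee_rot: [[0.541, 0.841, 0.0], [0.841, -0.541, 0.0], [0.0, -0.0, -1.0]]
ft_force: [-10.3, 3.7, 15.9]
gripper_width: 0.136
```

Run:
```python
from bench import *; from h import *
snap("w4",get_state,read_camera)
a=cv2.imread("pics/w3.png")[190:390,220:420];b=cv2.imread("pics/w4.png")[190:390,220:420]
cv2.imwrite("pics/w4k.png",cv2.resize(np.hstack([a,b]),(800,400),interpolation=cv2.INTER_CUBIC))
```

```text
7.1 [534.1 -20.5  74.4] yaw_y -32.76 tilt [ 1.e-04  4.e-04 -1.e+00] J [ -7.7   5.1 104.8   0.   70.1  25. ] F [-10.3   3.7  15.9] 0.136187819551485
```

View pics/w4k.png

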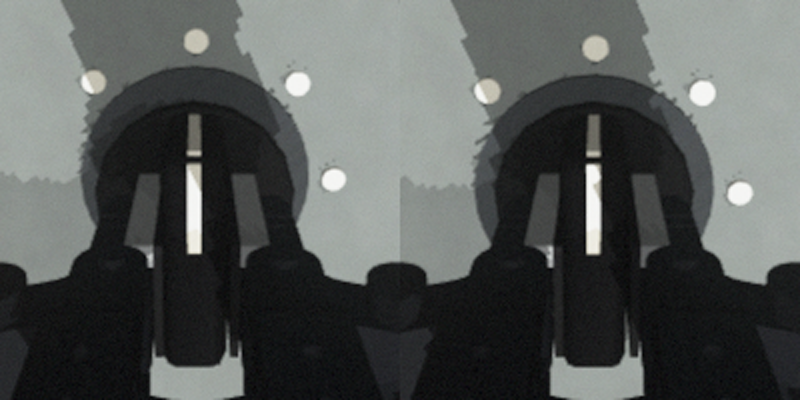

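Call:
apply_moves(plan="-0.05 0 -0.05 0 0 -0.06 1; 0 0 0 0 0 -0.1 1; 0 0 0 0 0 -0.1 1; 0 0 0 0 0 -0.1 1; 0 0 0 0 0 -0.1 1; 0 0 0 0 0 -0.1 1; 0 0 0 0 0 -0.1 1; 0 0 0 0 0 -0.1 1; 0 0 0 0 0 -0.03 1; 0 0 0 0 0 0 1")

```text
time_s: 8.4
ee_pos: [534.0, -20.8, 74.4]
ee_rot: [[0.978, 0.207, 0.001], [0.207, -0.978, -0.0], [0.001, 0.0, -1.0]]
ft_force: [-10.2, 2.3, 17.7]
gripper_width: 0.137
```

Run:
```python
from bench import *; from h import *
snap("w5",get_state,read_camera)
b=cv2.imread("pics/w5.png")[160:400,180:480]
cv2.imwrite("pics/w5k.png",cv2.resize(b,(750,600),interpolation=cv2.INTER_CUBIC))
```

```text
8.4 [534.  -20.8  74.4] yaw_y -78.05 tilt [ 1.e-03 -1.e-04 -1.e+00] J [ -7.7   5.  104.9   0.   70.   70.3] F [-10.2   2.3  17.7] 0.13720827140124445
```

View pics/w5k.png

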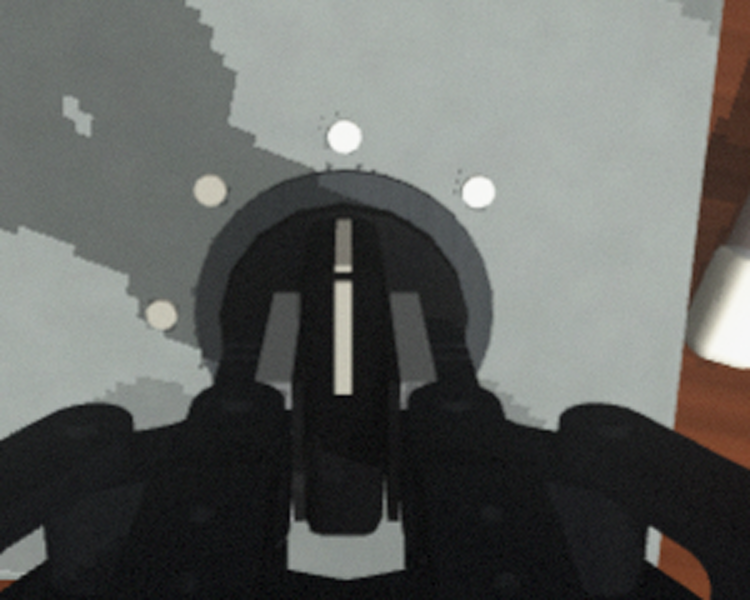

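The bar now points straight at the third stud. I'll let it rise, release it, and lift away.

Call:
apply_moves(plan="0 0 0.3 0 0 0 1; 0 0 0.3 0 0 0 1; 0 0 0.3 0 0 0 1; 0 0 0.1 0 0 0 1; 0 0 0 0 0 0 0.4; 0 0 0 0 0 0 0.4; 0 0 0 0 0 0 0.4; 0 0 0 0 0 0 0.4; 0 0 2.5 0 0 0 0.4; 0 0 4.5 0 0 0 0.4")

```text
time_s: 9.7
ee_pos: [531.7, -20.7, 150.2]
ee_rot: [[0.978, 0.207, -0.005], [0.207, -0.978, 0.001], [-0.005, -0.002, -1.0]]
ft_force: [0.7, -0.5, 0.7]
gripper_width: 0.6
```

Run:
```python
from bench import *; from h import *
snap("w6",get_state,read_camera)
```

```text
9.7 [531.7 -20.7 150.2] yaw_y -78.04 tilt [-4.8e-03  7.0e-04 -1.0e+00] J [ -7.8   0.3 101.4   0.   78.6  70.3] F [ 0.7 -0.5  0.7] 0.5999529786617839
```

View pics/w6.png

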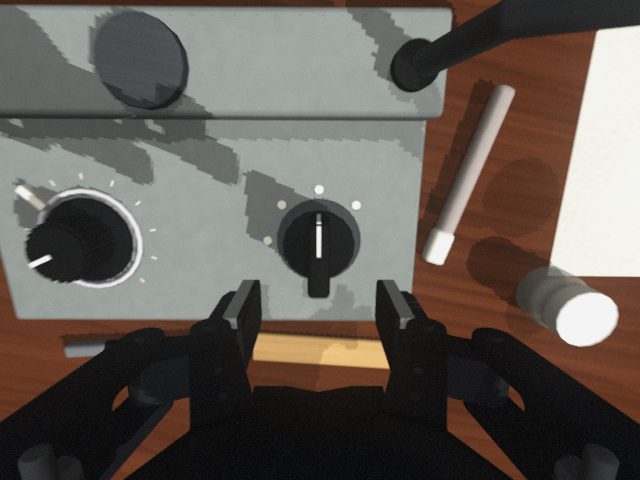

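Call:
apply_moves(plan="-0.6 3.1 0.4 0 0 0.168 0.3; -0.6 3.1 0 0 0 0.168 0.3; -0.6 3.1 0 0 0 0.168 0.3; -0.6 3.1 0 0 0 0.168 0.3; -0.6 3.2 0 0 0 0.168 0.3; 0 0 0 0 0 0 0.3; 0 0 0 0 0 0 0.3; 0 0 0 0 0 0 0.3; 0 0 0 0 0 0 0.3; 0 0 0 0 0 0 0.3")

```text
time_s: 11.0
ee_pos: [503.6, 134.6, 155.8]
ee_rot: [[0.5, 0.866, -0.0], [0.866, -0.5, -0.0], [-0.0, -0.0, -1.0]]
ft_force: [-0.6, 0.4, -0.6]
gripper_width: 0.697
```

Run:
```python
from bench import *; from h import *
snap("w7",get_state,read_camera)
a=cv2.imread("pics/w7.png");cv2.imwrite("pics/w7k.png",cv2.resize(a[150:350,220:420],(600,600),interpolation=cv2.INTER_CUBIC))
```

```text
11.0 [503.6 134.6 155.8] yaw_y -29.97 tilt [-0. -0. -1.] J [  9.3  -2.  103.   -0.   79.   39.3] F [-0.6  0.4 -0.6] 0.6971693671661585
```

View pics/w7.png

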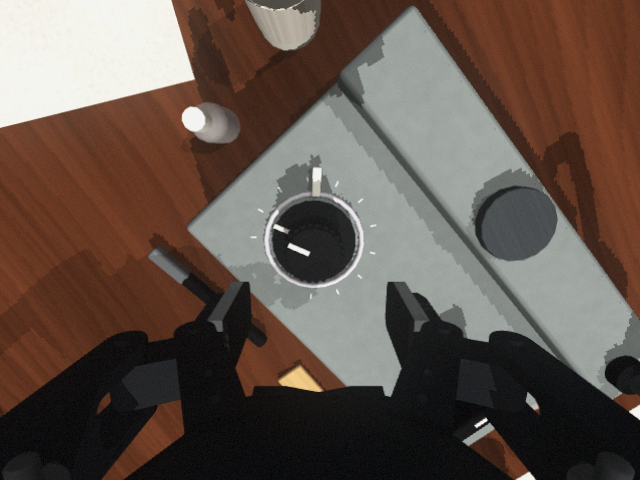

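View pics/w7k.png

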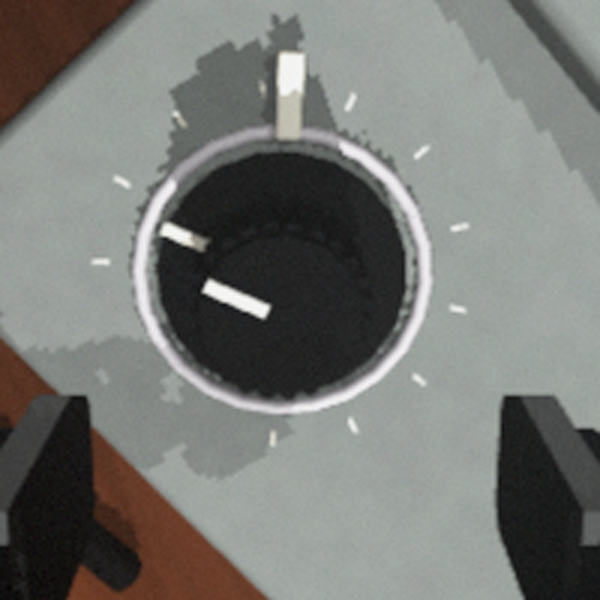

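Run:
```python
from h import *
c,T=load("w7")
D=lambda x,y:(x/3+220,y/3+150)
def P(n,px,z): 
    p=onplane(px,z,c,T)[0]; print(n,p.round(1)); return p
e=[P("edge",D(*q),61.5) for q in [(132,268),(432,268),(282,127),(282,413)]]
f=least_squares(lambda q:[np.hypot(*(p[:2]-q[:2]))-q[2] for p in e],[501,135,33]); print(f.x,f.fun)
dc=np.r_[f.x[:2],0]
for dc in [dc,np.array([501.1,135.9,0])]:
    a=lambda p,q=dc:np.degrees(np.arctan2(p[1]-q[1],p[0]-q[0]))
    ix=P("idx in base",D(289,137),61.5);ix1=P("in top",D(290,93),68);ix2=P("out top",D(291,52),68)
    t=P("tip",D(163,232),66);t1=P("cap a",D(205,287),96);t2=P("cap b",D(268,313),96)
    print("idx",a(ix),a(ix1),a(ix2),a(ix2,ix1),"tip",a(t),np.hypot(*(t-dc)[:2]),a(t1),a(t1,t2))
```

```text
edge [470.5 155.3  61.5]
edge [533.3 119.   61.5]
edge [519.  166.6  61.5]
edge [482.9 104.5  61.5]
[500.96359532 135.53416176  36.1218945 ] [ 0.18849987  0.18855501 -0.19817301 -0.17888187]
idx in base [519.3 163.8  61.5]
in top [524.9 173.   68. ]
out top [529.6 180.7  68. ]
tip [482.8 159.7  66. ]
cap a [491.1 149.5  96. ]
cap b [499.6 138.1  96. ]
idx 57.0449540446304 57.41065234641294 57.60080779569393 58.536706642007154 tip 126.96618331530267 30.284318330120637 125.12014165638595 126.54390652869775
idx in base [519.3 163.8  61.5]
in top [524.9 173.   68. ]
out top [529.6 180.7  68. ]
tip [482.8 159.7  66. ]
cap a [491.1 149.5  96. ]
cap b [499.6 138.1  96. ]
idx 56.8992694540833 57.30388090101356 57.51356160096812 58.536706642007154 tip 127.59291791861025 30.075842407522842 126.21086448758373 126.54390652869775
```

Call:
apply_moves(plan="-0.25 0.1 -2.5 0 0 0 0.3; 0 0 -2.5 0 0 0 0.3; 0 0 -2.0 0 0 0 0.3; 0 0 -1.0 0 0 0 0.3; 0 0 -0.4 0 0 0 0.3; 0 0 0 0 0 0 1; 0 0 0 0 0 0 1; 0 0 0 0 0 0 1; 0 0 0 0 0 0 1; 0 0 0 0 0 0 1")

```text
time_s: 12.3
ee_pos: [501.2, 136.4, 72.9]
ee_rot: [[0.498, 0.867, 0.001], [0.867, -0.498, 0.0], [0.001, 0.0, -1.0]]
ft_force: [-4.9, 0.2, 5.6]
gripper_width: 0.398
```

Run:
```python
from bench import *; from h import *
snap("w8",get_state,read_camera)
```

```text
12.3 [501.2 136.4  72.9] yaw_y -29.9 tilt [ 5.e-04  4.e-04 -1.e+00] J [  9.6   2.9 107.3   0.   69.8  39.4] F [-4.9  0.2  5.6] 0.39783002687902447
```

View pics/w8.png

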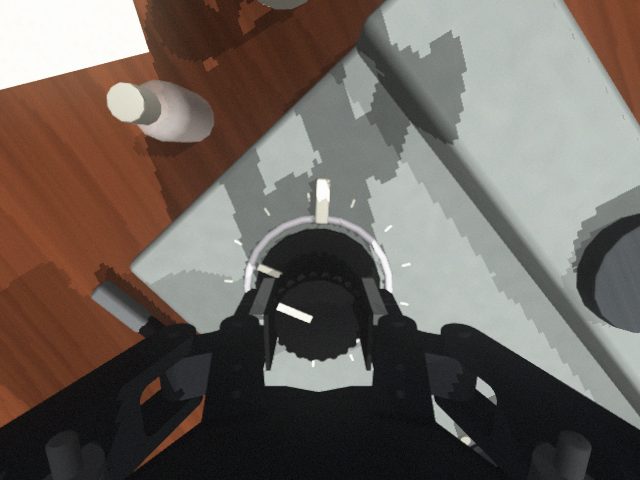

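Call:
apply_moves(plan="0 0 0 0 0 -0.06 1; 0 0 0 0 0 -0.12 1; 0 0 0 0 0 -0.13 1; 0 0 0 0 0 -0.13 1; 0 0 0 0 0 -0.13 1; 0 0 0 0 0 -0.13 1; 0 0 0 0 0 -0.13 1; 0 0 0 0 0 -0.13 1; 0 0 0 0 0 -0.1 1; 0 0 0 0 0 -0.06 1")

```text
time_s: 13.6
ee_pos: [501.3, 136.1, 72.9]
ee_rot: [[0.997, -0.074, 0.001], [-0.074, -0.997, 0.0], [0.001, -0.0, -1.0]]
ft_force: [-3.6, -0.9, 5.7]
gripper_width: 0.401
```

Run:
```python
from bench import *; from h import *
snap("w9",get_state,read_camera)
a=cv2.imread("pics/w9.png");cv2.imwrite("pics/w9k.png",cv2.resize(a[160:400,220:420],(667,800))[:600])
```

```text
13.6 [501.3 136.1  72.9] yaw_y -94.22 tilt [ 7.e-04  0.e+00 -1.e+00] J [  9.5   2.9 107.3  -0.   69.7 103.8] F [-3.6 -0.9  5.7] 0.40056005713560483
```

View pics/w9k.png

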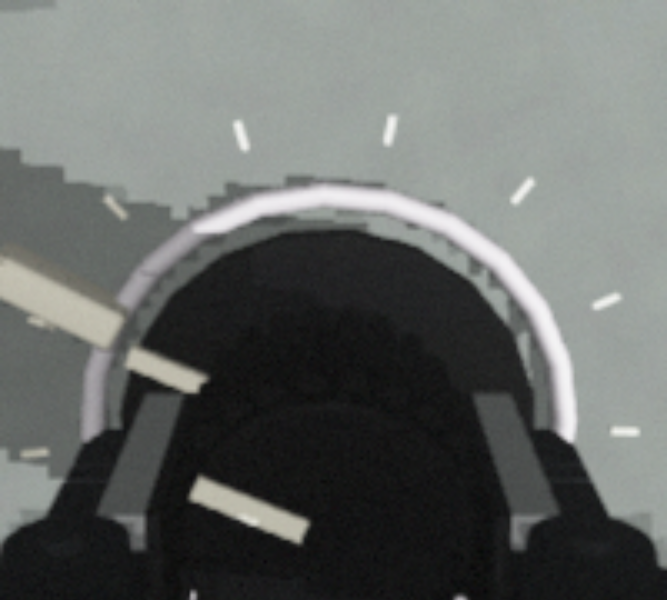

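```bash
cat > m.py <<'E'
from h import *
def meas(name,tip,tipb,ini,a0,b0,dc=(501,135.7)):
    c,T=load(name); dc=np.array(dc)
    P=lambda p,z:onplane(p,z,c,T)[0][:2]
    a=lambda p,q=dc:np.degrees(np.arctan2(*(p-q)[::-1]))
    print("tip",a(P(tip,66)),np.hypot(*(P(tip,66)-dc)),"idx in",a(P(ini,61.5)),"cap line",a(P(a0,96)),a(P(a0,96),P(b0,96)), "tip-idx",P(tip,66)-P(ini,61.5))
E
python3 - <<'E'
from m import *
D=lambda x,y:(220+x*.3,160+y*.3)
meas("w9",D(127,356),0,D(122,332),D(193,488),D(306,533))
E
```

```text
tip 62.91898369967581 31.249661041863664 idx in 60.63998300269841 cap line 63.11339499969249 61.91916517177958 tip-idx [-2.12478181 -1.2425275 ]
```

Call:
apply_moves(plan="0 0 0 0 0 -0.05 1; 0 0 0 0 0 -0.04 1; 0 0 0 0 0 0 1; 0 0 0 0 0 0 1; 0 0 0 0 0 0 0.3; 0 0 0 0 0 0 0.3; 0 0 0 0 0 0 0.3; 0 0 0 0 0 0 0.3; 0 0 4 0 0 0 0.3; 0 0 5 0 0 0 0.3")

```text
time_s: 14.9
ee_pos: [499.7, 135.9, 161.3]
ee_rot: [[0.987, -0.161, -0.003], [-0.161, -0.987, -0.001], [-0.003, 0.001, -1.0]]
ft_force: [1.3, -0.2, -0.3]
gripper_width: 0.701
```

Call:
apply_moves(plan="0 0 1 0 0 0.15 0.3; 0 0 0 0 0 0.15 0.3; 0 0 0 0 0 0.15 0.3; 0 0 0 0 0 0.15 0.3; 0 0 0 0 0 0.15 0.3; 0 0 0 0 0 0.15 0.3; 0 0 0 0 0 0.15 0.3; 0 0 0 0 0 0.15 0.3; 0 0 0 0 0 0 0.3; 0 0 0 0 0 0 0.3")

```text
time_s: 16.15
ee_pos: [501.0, 136.1, 171.8]
ee_rot: [[0.51, 0.86, -0.0], [0.86, -0.51, 0.0], [-0.0, -0.0, -1.0]]
ft_force: [-0.6, -1.0, -0.4]
gripper_width: 0.697
```

Run:
```python
from bench import *; from h import *
snap("w10",get_state,read_camera)
a=cv2.imread("pics/w10.png");cv2.imwrite("pics/w10k.png",cv2.resize(a[150:350,220:420],(600,600),interpolation=cv2.INTER_CUBIC))
```

```text
16.15 [501.  136.1 171.8] yaw_y -30.67 tilt [-0.  0. -1.] J [  9.5  -3.  102.3   0.   80.7  40.2] F [-0.6 -1.  -0.4] 0.6971370543246805
```

View pics/w10k.png

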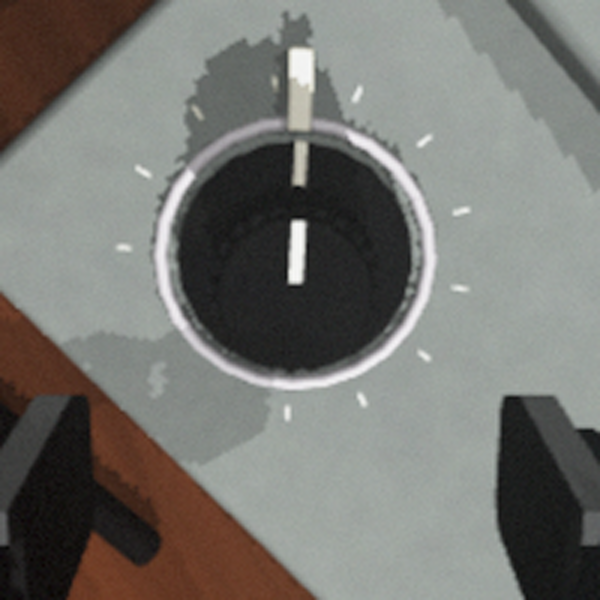

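View pics/w10.png

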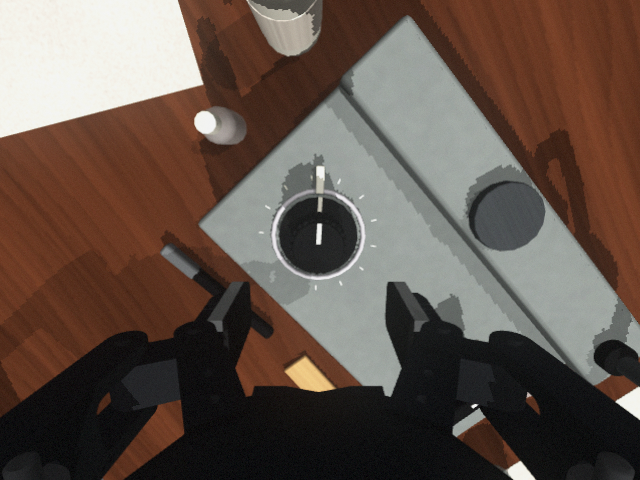

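The pointer at crop (301,142) lines up with the tab's inner face at (299,130). I'll check that numerically and look at the selector once more.

Run:
```python
from bench import *; from m import *
D=lambda x,y:(220+x/3,150+y/3)
meas("w10",D(301,142),0,D(299,130),D(299,221),D(295,284))
c=read_camera("scene");cv2.imwrite("pics/s2.png",cv2.resize(c["color"][150:400,190:440,::-1],(600,600),interpolation=cv2.INTER_CUBIC))
```

```text
tip 56.21919348220325 30.606516001582236 idx in 57.26655748107304 cap line 55.83285265784164 55.82909776052467 tip-idx [-0.78686114 -2.25871537]
```

View pics/s2.png

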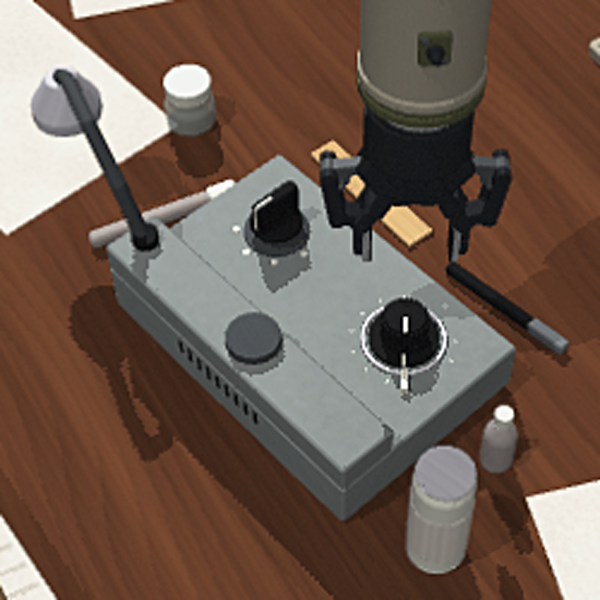

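```bash
python3 -c "
from bench import *
print(hand_in())"
```

```text
the job is handed in; nothing more can be done
None
```

I finished both steps and handed the job in at about 16 s of the 61 s allowed. The hand-in gives no verdict.

- **Selector:** I pinched the bar and pressed it in about 8.7 mm, with the wrist force reaching about 16 N. I then turned it 45° clockwise and let it rise before releasing it. The wrist picture after release showed it pointing straight at the next stud. That picture and the final scene picture both show it standing out.
- **Dial:** I turned it about 69° clockwise in one grasp, then released it and lifted clear. The last measurement puts the pointer at 56.2° and the index tab at 57.3°. That is about 1° apart, against a tolerance of about 6.5°.
- **Measurement disagreement:** one check in the middle of the dial turn put the index at 60.6°, seen at a slant past the fingers. I relied on the two clear overhead views, both about 57.3°.
- **Loose things:** they look undisturbed in the final scene picture; I did not measure their positions. At hand-in the gripper was open, about 75 mm above the dial and touching nothing.

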